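# Load and lock the spacers on a stepped saw arbor

## Task

Load the sectioning-saw arbor in its stand: thread the wide spacer down onto the sprung flange, then the narrow spacer on top of it, then put on the lock knob, feel for the angle at which its slot drops over the arbor's cross pin, press it down against the spring and turn it clockwise until it locks, so that it stays down when you let go. The spring needs only about 10 N; the arbor's bearings are delicate, so never push on the stand with a part with more than 35 N. Leave the other things on the bench where they are.

Things in the scene. Friction and masses are not known exactly. Their poses are not given: they have to be found in the camera images.
- arbor_stand: Heavy stand, fixed to the worktop: grey round foot, 108 mm across, 14 mm high; a dark line on it marks its -x side. Origin: on the vertical arbor axis at worktop level; heights here are above it. The stepped steel arbor: 34 mm diameter up to 47 mm, cone to 51, 24 mm diameter up to 63, cone to 67, then an 8 mm neck with its tip at 91. Wrong order cannot be threaded.
- flange_top (a point): Centre of the top of the sprung steel flange (52 mm across) on the stand, 40 mm up, as it stands unloaded. It starts to sink when pressed with 5 N (less the weight on it) and reaches its solid stop, 8 mm lower, at 9 N.
- pin_centre (a point): Point on the arbor axis at the middle of the cross pin, 81 mm up; axes as the stand's. The level pin through the neck is 5 mm thick (78.5 to 83.5 mm high), 23 mm end to end. The arbor turns stiffly (0.6 N m) between stops: the pin lies along the stand's x axis only to within 1.0 rad either way, a different angle each time, NOT measured here: look or feel.
- wide_spacer_mid (a point): Wide spacer: plain bright metal ring, outer diameter 60 mm, bore 36 mm, 20 mm thick, shallow groove round its middle; lies flat on the worktop. Point: its centre, half-way up (10 mm). Fits over the arbor's 34 mm step; resting on the unpressed flange its centre is 50 mm up.
- narrow_spacer_mid (a point): Narrow spacer: plain bright metal ring, outer diameter 48 mm, bore 26 mm, 16 mm thick, shallow groove round its middle; lies flat on the worktop. Point: its centre, half-way up (8 mm). Fits over the 24 mm step; resting on the wide spacer its centre is 68 mm up.
- lock_knob_mid (a point): Lock knob: dark fluted steel cup, 44 mm outer diameter, 22 mm high, open on top (cavity 31 mm wide), upright on the worktop. Point: its centre, half-way up (11 mm). Two white marks on the rim show the slot's direction, the knob's x axis. Centre height: 94.5 mm standing on the pin, 87 mm once dropped over the pin onto the spacers, 83 mm locked.
- knob_slot (a point): Centre of the knob's underside. The 6.5 mm floor has a through slot along the knob's x, 26 x 7 mm, 11 mm wide in the middle for the neck; it passes the pin within about 0.1 rad (also half a turn round). Then press 6 to 8 mm further down (at most 9 N) and turn clockwise from above 0.95 to 1.1 rad, under the pin past a 2 mm hump to a stop; let go, it rises 2 to 4 mm into the detent.
- petri_dish: Bystander: covered petri dish; origin at the centre of its underside.
- timer: Bystander: lab timer; origin at the centre of its underside.
- note_block: Bystander: note block; origin at the centre of its underside.
- black_marker: Bystander: black marker; origin at the centre of its underside.
- tweezers: Bystander: tweezers; origin at the centre of its underside.
Things that resemble listed ones, but are neither listed nor needed, are in the scene too. What is shaped like the part that bears lock_knob_mid but yellow is not meant.

How it is judged:
On the way, in this order (a step that is already met when the one before it is completed fails the run):
1. the wide spacer is threaded on the arbor and lies on the flange (horizontal distance between wide_spacer_mid and arbor_stand below 0.003 m and z of wide_spacer_mid in the frame of arbor_stand below 0.053 m and angle between wide_spacer_mid's own z axis and vertical below 0.08 rad), for 0.2 s.
2. the narrow spacer is threaded on the arbor and lies on the wide spacer (all of step 1 and horizontal distance between narrow_spacer_mid and arbor_stand below 0.003 m and z of narrow_spacer_mid in the frame of arbor_stand below 0.071 m and angle between narrow_spacer_mid's own z axis and vertical below 0.08 rad), for 0.2 s.
At the end, for the whole second after the job is handed in: Wide spacer on the flange, narrow spacer on it, within 3 mm of the arbor axis, flat (0.08 rad), centres below 48.5 and 66.5 mm up (spring compressed); knob on top, within 4 mm of the axis, upright (0.08 rad), locked under the pin with its centre 81.5 to 84.8 mm up; all released and at rest (all of step 2 and z of wide_spacer_mid in the frame of arbor_stand below 0.0485 m and z of narrow_spacer_mid in the frame of arbor_stand below 0.0665 m and horizontal distance between lock_knob_mid and arbor_stand below 0.004 m and z of lock_knob_mid in the frame of arbor_stand between 0.0815 and 0.0848 m and angle between lock_knob_mid's own z axis and vertical below 0.08 rad and linear speed of each of wide_spacer, narrow_spacer, lock_knob below 0.01 m/s); the robot touches nothing.
It fails at once if a spacer or the lock knob pushes on the stand, its flange or its arbor with more than 35 N (contact force between any of wide_spacer, narrow_spacer, lock_knob and arbor_stand above 35 N).
It fails at once if a bystander is moved more than 30 mm (distance of any of petri_dish, timer, note_block, black_marker, tweezers from where it was at the start of the episode above 0.03 m).
It also fails if it takes over 72 s, if anything falls off the work surface, if the arm or the gripper's body presses on something with over 40 N, if the wrist force passes 120 N, or if a joint passes its speed limit or range.

## Robot

A 7-joint arm with a two-finger parallel gripper is mounted at the origin on a cart in front of the work surface, level with it; the furniture and walls round the work are solid. World frame = base frame: x ahead of the robot, y to its left, z up, the work surface at z = 0. Lengths are in m, angles in rad, forces in N, time in s.
With the tool pointing down it reaches from about 0.35 to 0.9 m from the base axis. Payload 19.9 kg.
Tool frame: the origin (TCP) lies at the very end of the fingers, on their centre line; the grasp point (between the pads) lies 19 mm behind it; x points along the fingers, y is the direction in which the jaws open and shut, and the axes are right-handed (so a half turn about x gives the same grasp; the last joint's range is limited). The gripper opens to 85 mm and grips with 20 to 120 N. Pads are 22 mm wide; open, the fingers measure 114 mm over their backs; the gripper's body (76 mm by 85 mm) begins 54 mm behind the grasp point. The pads swing forward as they close: fully open they stand 13 mm farther back than shut.
Start: joints at [1.188, 0.417, -0.01, 1.614, 0.005, 1.111, -0.053], TCP at [0.209, -0.589, 0.231] pointing down, gripper open.
Joint ranges: [-2.81, 2.81], [-0.39, 2.02], [-1.27, 1.25], [0.06, 2.57], [-1.19, 4.33], [0.19, 2], [-2.82, 2.82]. Speed limits (rad/s): [1.89, 1.89, 2.39, 2.39, 3.01, 3.01, 3.01].

## Interface

Orientations are given as a unit quaternion [w, x, y, z].
In Python, from cell import monitor, imaging, bot gives the robot as it stands. The module is installed in compiled form; this text tells all that it offers.
- The arm moves only by the tool servo_tool, never from a script. Its arguments are lists of equal length, an entry for each row: "slide": the shift along the tool's x, y, z in mm, a list of three; "turn": the turn, a rotation vector about the tool's x, y, z in degrees, a list of three. In form: {"slide": [[x, y, z], ...], "turn": [[rx, ry, rz], ...]}. A call has exactly 8 rows; each row shifts and turns the commanded pose from where the row before left it, along the tool's axes as they then stand; what a row does not reach is not made up. A row lasts 1/8 s, in which the tool goes at most 62.5 mm and 10.7 degrees, less where a joint would pass 70% of its speed; a pose out of reach is approached as far as the arm can. A call is refused whole if a number of a shift passes 62.5 or a number of a turn 10.7, either way. A call with a gripper value outside its range is refused whole. "claw" is the opening, from 0 (shut) to 1 (fully open), set as the call begins (left out, the last holds). The fingers move at their own pace and stop on an object; "force" is the grip in N (left out, the last holds). Time passes only in rows, so rows that do not move let the fingers close, or fill a call up. It gives the time, the measured TCP pose, the force and the opening at its end, in the units of the state.
- monitor.get_obs(): the state, without advancing time (a new reading comes with each control period).
- imaging.snapshot(name): name is "side" or "top"; returns a dict with "image" (400x640x3 uint8, red, green, blue), "intrinsics" (3x3 intrinsics, pixels), "R" (3x3) and "t" (3): a world point X has camera coordinates R X + t. Camera axes: x right, y down, z forward; pixel columns grow to the right and rows downward; lengths in m; the calibration is good to about 2 mm. A picture is of the moment at which its call begins. There is no depth.
- bot.finish_job(): hands the job in, once; it reports no verdict.
The state is a dict: "t": time; "q": joint angles; "joint_velocities": joint speeds; "joint_efforts": joint torques, N m; "tcp_pos": TCP position; "orientation": TCP orientation; "ft_force": force on the tool from outside, world axes, zero at the start; "ft_torque": the same for the moment, N m; "finger_gap": opening from 0.0 (shut) to 1.0 (fully open).
Only numpy, scipy, OpenCV 4.12 (cv2) and the standard library are available. Lean on these libraries where they do the work, as an engineer would, in place of code of your own. Each camera call takes 0.05 s, during which the arm holds its last target.

## Working session

There is one attempt and no reset: what is moved stays moved. The work goes in short steps, Python scripts to look and compute and a tool call to move; the robot and the scene stay as the last step left them, time stands still between calls to the robot, and variables do not carry over. Pictures are saved under pics/ and viewed, and the job is handed in when it is done.

Besides the shell and the picture viewer there is one more tool, called as name(argument=value, ...) on one line, values as JSON. servo_tool: Moves the arm, as the interface text tells. Its arguments: {"type":"object","properties":{"slide":{"type":"array","items":{"type":"array","items":{"type":"number"}}},"turn":{"type":"array","items":{"type":"array","items":{"type":"number"}}},"claw":{"type":"number"},"force":{"type":"number"}},"required":["slide","turn"]}

```bash
mkdir -p pics; ls; python3 - <<'E'
from cell import monitor, imaging, bot
import cv2, pickle
o=monitor.get_obs(); print(o)
for n in ("side","top"):
    s=imaging.snapshot(n); pickle.dump(s,open(f"pics/{n}0.pkl","wb"))
    cv2.imwrite(f"pics/{n}0.png",s["image"][:,:,::-1]); print(n,s["intrinsics"],s["R"],s["t"])
E
```

```text
pics
{'t': 0.0, 'q': array([ 1.18747393,  0.41796897, -0.01030864,  1.61420047,  0.00468116,
        1.11070708, -0.05300556]), 'joint_velocities': array([-0.00077563,  0.00116031, -0.00058203, -0.0018241 ,  0.00025914,
        0.00113222,  0.00054661]), 'joint_efforts': array([ 1.33347266e-04, -8.64431691e+01,  6.78879116e-01, -4.34899306e+01,
        1.91373588e-02,  7.41251337e-03,  1.24036274e-04]), 'tcp_pos': array([ 0.2093779 , -0.5884984 ,  0.23065231]), 'orientation': array([-0.11983109, -0.69670278, -0.12069849,  0.69690575]), 'ft_force': array([-0.68866719, -0.12956463,  0.47711466]), 'ft_torque': array([-0.04357908, -0.016036  , -0.00799316]), 'finger_gap': 0.9976689504150492}
side [[473.21104856   0.         317.49455395]
 [  0.         473.21104856 200.72870451]
 [  0.           0.           1.        ]] [[-0.17294737  0.98484888 -0.01272337]
 [ 0.80366635  0.13363872 -0.57988023]
 [-0.56939407 -0.11051411 -0.81460238]] [ 0.1121228  -0.3809348   1.74444686]
top [[407.14776155   0.         322.71468469]
 [  0.         407.14776155 196.29571491]
 [  0.           0.           1.        ]] [[ 0.01071294 -0.9996621  -0.02368374]
 [-0.98224375 -0.00608383 -0.18751052]
 [ 0.18730307  0.02527199 -0.98197703]] [-0.0210516   0.50219704  1.0269661 ]
```

View pics/side0.png

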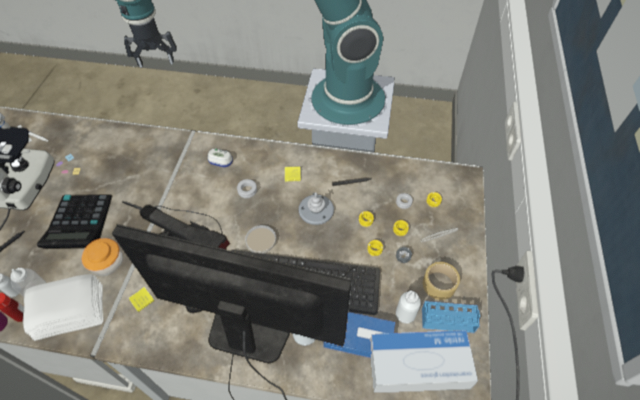

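View pics/top0.png

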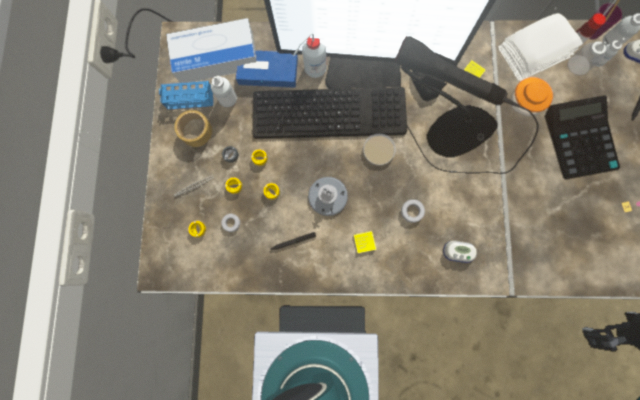

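```bash
python3 - <<'E'
import pickle,cv2,numpy as np
t=pickle.load(open("pics/top0.pkl","rb"))["image"][:,:,::-1]
s=pickle.load(open("pics/side0.pkl","rb"))["image"][:,:,::-1]
def c(im,x,y,h=25,z=8): return cv2.resize(im[y-h:y+h,x-h:x+h],None,fx=z*25/h/2*1.0,fy=z*25/h/2,interpolation=cv2.INTER_CUBIC)
r1=np.hstack([c(t,328,196),c(t,413,211),c(t,231,223),c(t,231,155)])
r2=np.hstack([c(s,316,206),c(s,247,188),c(s,404,201),c(s,404,254)])
cv2.imwrite("pics/crop0.png",np.vstack([r1,r2]))
E
```

```text
(no output)
```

View pics/crop0.png

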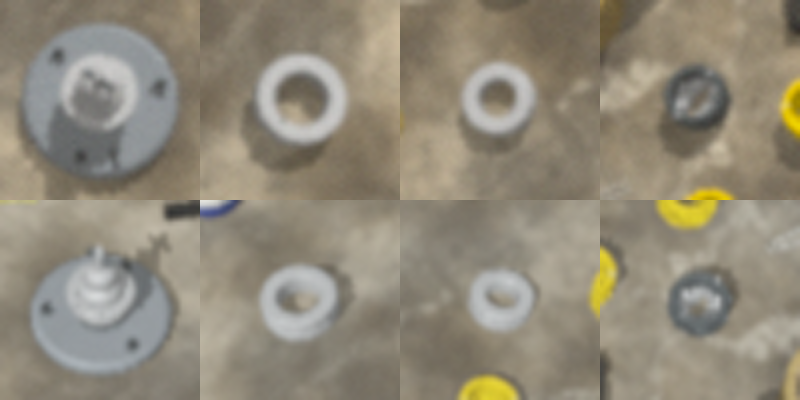

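```bash
cat > h.py <<'E'
import pickle,cv2,numpy as np
from scipy.optimize import least_squares
def load(n): return pickle.load(open(f"pics/{n}.pkl","rb"))
def cam(s): return -s["R"].T@s["t"]
def cast(s,px,h):
    px=np.atleast_2d(px).astype(float)
    d=np.c_[px,np.ones(len(px))]@np.linalg.inv(s["intrinsics"]).T@s["R"]
    C=cam(s); k=(h-C[2])/d[:,2]; return C+k[:,None]*d
def proj(s,X):
    c=np.atleast_2d(X)@s["R"].T+s["t"]; p=c@s["intrinsics"].T; return p[:,:2]/p[:,2:]
E
python3 - <<'E'
from h import *
for n in("top0","side0"):
    s=load(n); im=s["image"]; hsv=cv2.cvtColor(im,cv2.COLOR_RGB2HSV); print(n,"cam",cam(s))
    pts={"top0":dict(stand=(328,196),wide=(413,211),nar=(231,223),knob=(231,155)),"side0":dict(stand=(316,206),wide=(247,188),nar=(404,201),knob=(404,254))}[n]
    for k,(x,y) in pts.items():
        print(k,cast(s,(x,y),{"stand":.014,"wide":.02,"nar":.016,"knob":.022}[k]).round(3))
        print(hsv[y,x-12:x+13].tolist() if k!="stand" else hsv[y+8,x-25:x+26:2].tolist())
E
```

```text
top0 cam [ 0.30115152 -0.04394268  1.10212577]
stand [[ 0.51  -0.03   0.014]]
[[20, 57, 184], [21, 55, 177], [19, 54, 146], [18, 39, 111], [107, 14, 132], [100, 15, 149], [98, 9, 120], [105, 5, 108], [75, 10, 106], [98, 10, 106], [80, 7, 104], [75, 5, 109], [120, 2, 110], [90, 5, 110], [100, 7, 106], [105, 12, 124], [100, 15, 149], [100, 15, 154], [103, 12, 153], [100, 10, 153], [103, 15, 149], [18, 11, 120], [17, 54, 119], [17, 56, 128], [19, 59, 142], [19, 59, 146]]
wide [[ 0.469 -0.258  0.02 ]]
[[24, 21, 121], [24, 8, 154], [38, 5, 187], [30, 3, 196], [10, 4, 191], [23, 12, 168], [19, 30, 136], [18, 53, 126], [18, 55, 134], [19, 60, 137], [19, 59, 134], [18, 57, 138], [21, 57, 126], [19, 57, 120], [18, 53, 116], [18, 55, 116], [21, 61, 112], [19, 44, 111], [24, 10, 122], [45, 6, 164], [20, 4, 189], [30, 3, 199], [30, 5, 195], [21, 19, 177], [18, 43, 161]]
nar [[0.433 0.231 0.016]]
[[19, 59, 146], [18, 54, 152], [18, 27, 162], [17, 10, 182], [20, 4, 190], [15, 3, 188], [20, 9, 166], [16, 20, 138], [18, 50, 128], [19, 60, 128], [20, 59, 130], [20, 66, 128], [22, 64, 119], [20, 59, 1
[... 1524 characters left out ...]
24, 8, 162], [90, 3, 180], [98, 5, 189], [90, 4, 188], [60, 1, 175], [20, 10, 148], [18, 29, 134], [19, 40, 139], [21, 41, 149], [22, 42, 151], [21, 38, 154], [19, 23, 157], [0, 0, 165], [98, 6, 182], [100, 4, 186], [90, 3, 176], [23, 14, 147], [20, 38, 148], [22, 37, 159], [21, 38, 161], [20, 36, 155]]
knob [[0.636 0.246 0.022]]
[[20, 39, 151], [20, 37, 153], [22, 36, 157], [21, 29, 152], [40, 6, 118], [103, 17, 108], [99, 16, 115], [100, 6, 132], [75, 3, 147], [90, 3, 150], [60, 3, 148], [26, 12, 149], [23, 28, 153], [21, 22, 161], [45, 3, 166], [90, 4, 177], [100, 4, 182], [98, 8, 130], [99, 17, 105], [90, 7, 103], [20, 34, 111], [20, 44, 134], [20, 47, 147], [19, 42, 152], [20, 43, 155]]
```

```bash
cat >> h.py <<'E'
def blob(s,x,y,thr,h=35,U=6,vmin=0):
    im=s["image"][y-h:y+h,x-h:x+h]
    b=cv2.resize(im,None,fx=U,fy=U,interpolation=cv2.INTER_CUBIC); hsv=cv2.cvtColor(b,cv2.COLOR_RGB2HSV)
    m=((hsv[...,1]<thr)&(hsv[...,2]>vmin)).astype(np.uint8)*255
    m=cv2.morphologyEx(m,cv2.MORPH_OPEN,np.ones((9,9)))
    cs,_=cv2.findContours(m,cv2.RETR_EXTERNAL,cv2.CHAIN_APPROX_NONE)
    c=min((c for c in cs if cv2.contourArea(c)>60*U*U),key=lambda c:np.hypot(*(np.mean(c,0)[0]-h*U)))
    p=c[:,0].astype(float)
    return (p+.5)/U-.5+[x-h,y-h],m
def hullc(P):
    c=cv2.convexHull(P[:,:2].astype(np.float32)*1000); M=cv2.moments(c); a=M["m00"]
    (r,sz,an)=cv2.minAreaRect(c)
    return np.array([M["m10"],M["m01"]])/a/1000, np.sqrt(a/np.pi)*2, np.ptp(c[:,0],0)
E
python3 - <<'E'
from h import *
P={"top0":dict(stand=(328,196),wide=(413,211),nar=(231,223),knob=(231,155)),"side0":dict(wide=(247,188),nar=(404,201),knob=(404,254))}
for n in P:
  s=load(n)
  for k,(x,y) in P[n].items():
    for thr in ((22,28,34) if n=="top0" else (16,20,24)):
      c,m=blob(s,x,y,thr,h=35 if k=="stand" else 18,vmin=140 if k in("wide","nar") else 0)
      print(n,k,thr,*hullc(cast(s,c,{"stand":.007,"wide":.01,"nar":.008,"knob":.011}[k])))
E
```

```text
top0 stand 22 [ 0.51226218 -0.02896905] 108.52398750127936 [107.937744 107.73792 ]
top0 stand 28 [ 0.51235764 -0.02897746] 109.50444152893662 [109.29227 109.1138 ]
top0 stand 34 [ 0.51237998 -0.02895409] 110.5783054749412 [110.230194 110.01908 ]
top0 wide 22 [ 0.47327911 -0.25954791] 60.813819085665244 [60.589508 60.18953 ]
top0 wide 28 [ 0.47365295 -0.25973038] 61.594059988113486 [61.47513 60.63701]
top0 wide 34 [ 0.47392916 -0.25999377] 62.31833695275695 [61.963745 61.531876]
top0 nar 22 [0.43650601 0.23520791] 48.2216844189426 [47.43988  49.548096]
top0 nar 28 [0.43685549 0.23524278] 49.15202720121412 [48.355133 50.895813]
top0 nar 34 [0.43715817 0.23525585] 49.8795435873312 [48.814514 51.904755]
top0 knob 22 [0.62923303 0.24621178] 43.31545708974029 [42.705994 43.07431 ]
top0 knob 28 [0.62915511 0.24606739] 44.61811797101029 [44.61267 44.60385]
top0 knob 34 [0.6290896  0.24591806] 45.9437867321786 [46.068665 46.011597]
side0 wide 16 [ 0.47462053 -0.25908286] 68.56905460977244 [75.50305 61.45044]
side0 wide 20 [ 0.47470829 -0.25936821] 69.30554207673423 [76.69394 61.97293]
side0 wide 24 [ 0.47471885 -0.25963632] 69.91077038665401 [77.88269  62.495422]
side0 nar 16 [0.43908616 0.23427538] 54.99475624086508 [59.64917  49.720856]
side0 nar 20 [0.43900819 0.23422557] 56.12471439639999 [61.22412  50.463135]
side0 nar 24 [0.43890894 0.234048  ] 57.15468230265181 [62.749115 51.389023]
side0 knob 16 [0.62830317 0.24532876] 33.977873548052145 [34.53528  32.598206]
side0 knob 20 [0.63101615 0.24661254] 47.96775210235396 [53.634216 41.193024]
side0 knob 24 [0.63116577 0.24575857] 50.07837470044238 [54.560425 45.66687 ]
```

```bash
python3 - <<'E'
from h import *
t=load("top0")["image"][:,:,::-1]; s=load("side0")["image"][:,:,::-1]
def c(im,x,y,h,z=390): return cv2.resize(im[y-h:y+h,x-h:x+h],(z,z),interpolation=cv2.INTER_CUBIC)
a=np.hstack([c(t,328,195,26),c(t,231,155,13)])
cv2.imwrite("pics/crop1.png",a)
a=np.hstack([c(s,316,205,26),c(s,404,254,13)])
cv2.imwrite("pics/crop2.png",a)
E
```

```text
(no output)
```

View pics/crop1.png

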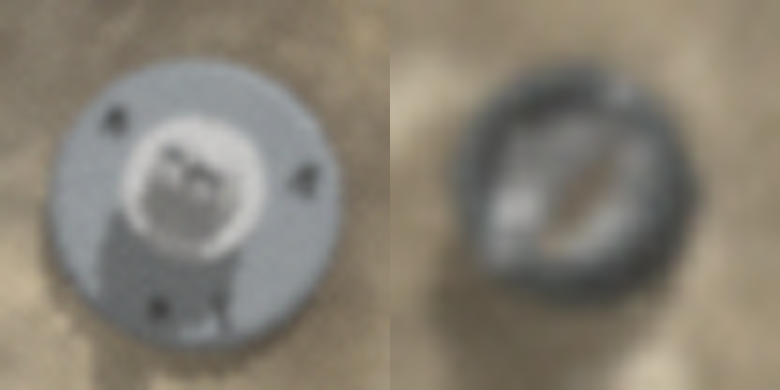

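View pics/crop2.png

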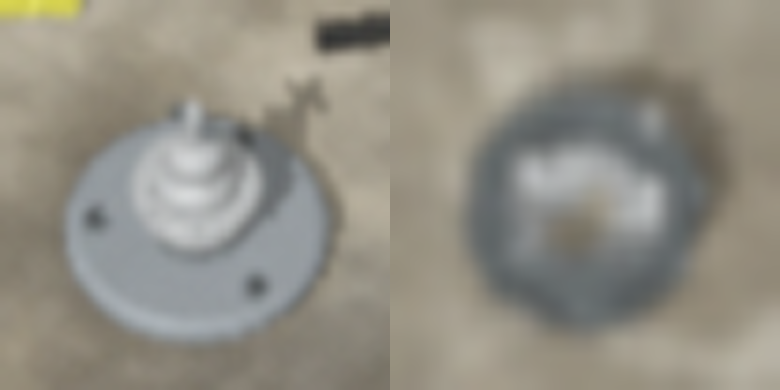

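```bash
python3 - <<'E'
from h import *
S=load("side0");T=load("top0")
t=T["image"][:,:,::-1]; s=S["image"][:,:,::-1]
# rectified bench-plane views: x up, y left, 0.25 mm/px, centred
def rect(S,x0,y0,h,r,n=390):
    w=np.array([[x0+r,y0+r],[x0+r,y0-r],[x0-r,y0-r],[x0-r,y0+r]])
    src=proj(S,np.c_[w,[h]*4]).astype(np.float32)
    H=cv2.getPerspectiveTransform(src,np.float32([[0,0],[n,0],[n,n],[0,n]]))
    im=cv2.warpPerspective(S["image"][:,:,::-1],H,(n,n),flags=cv2.INTER_CUBIC)
    return cv2.normalize(im,None,0,255,cv2.NORM_MINMAX)
sh=cast(S,(330.7,191.7),0)[0]; print(sh)
a=np.hstack([rect(S,sh[0],sh[1],0,.03),rect(T,sh[0],sh[1],0,.03)])
cv2.imwrite("pics/crop3.png",a)
a=np.hstack([rect(S,.5123,-.029,.081,.025),rect(T,.5123,-.029,.081,.025)])
cv2.imwrite("pics/crop4.png",a)
E
```

```text
[0.4376211  0.00535424 0.        ]
```

View pics/crop3.png

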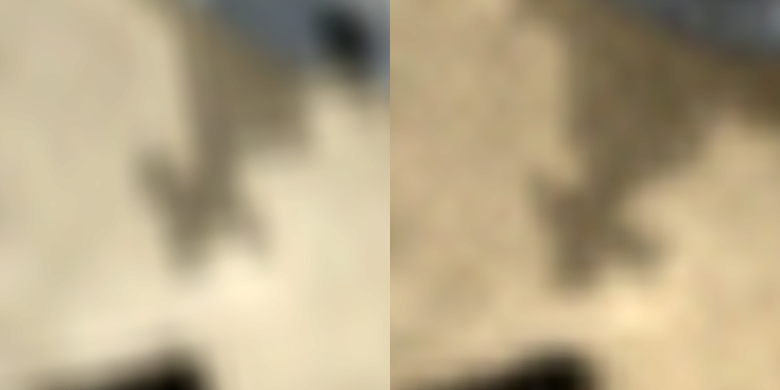

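View pics/crop4.png

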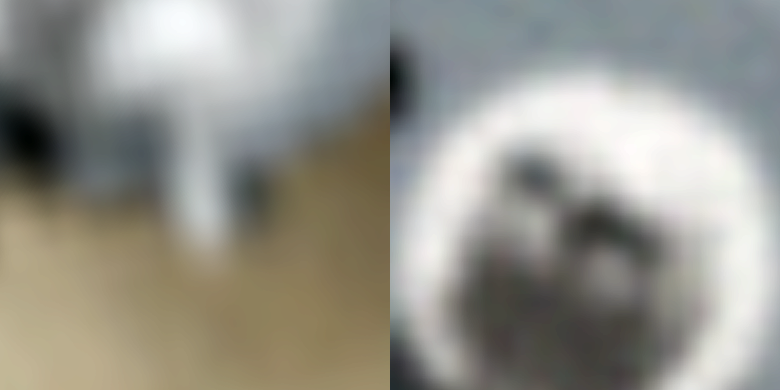

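```bash
cat >> h.py <<'E'
def rect(S,x0,y0,h,r,n=390):
    w=np.array([[x0+r,y0+r],[x0+r,y0-r],[x0-r,y0-r],[x0-r,y0+r]])
    src=proj(S,np.c_[w,[h]*4]).astype(np.float32)
    H=cv2.getPerspectiveTransform(src,np.float32([[0,0],[n,0],[n,n],[0,n]]))
    im=cv2.warpPerspective(S["image"][:,:,::-1],H,(n,n),flags=cv2.INTER_CUBIC)
    return cv2.normalize(im,None,0,255,cv2.NORM_MINMAX)
E
python3 - <<'E'
from h import *
from scipy.spatial.transform import Rotation as Ro
S=load("side0");T=load("top0")
a=np.hstack([rect(S,.630,.246,.022,.026),rect(T,.629,.246,.022,.026)])
cv2.imwrite("pics/crop5.png",a)
q=[-0.11983109, -0.69670278, -0.12069849,  0.69690575]
print(Ro.from_quat(q[1:]+q[:1]).as_matrix().round(3))
E
```

```text
[[-0.     0.335 -0.942]
 [ 0.001 -0.942 -0.335]
 [-1.    -0.001  0.   ]]
```

View pics/crop5.png

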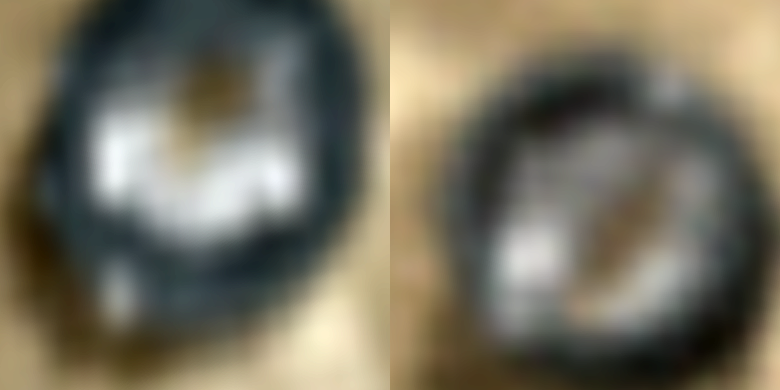

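```bash
cat > plan.py <<'E'
import sys,numpy as np
from cell import monitor
from scipy.spatial.transform import Rotation as Ro
def st():
    o=monitor.get_obs(); q=o["orientation"]; M=Ro.from_quat([*q[1:],q[0]]).as_matrix(); return o,M
def plan(x,y,z,psi,n,nr=None):
    o,M=st(); p=o["tcp_pos"]; ps=np.degrees(np.arctan2(M[1,1],M[0,1]))
    d=np.array([x,y,z])-p; dr=(psi-ps+180)%360-180; nr=nr or n
    print("t",round(o["t"],2),"tcp",(p*1000).round(1),"psi",ps.round(2),"tilt",M[:,0].round(4),"F",o["ft_force"].round(1),"gap",round(o["finger_gap"],3),"q1,q7",o["q"][[0,6]].round(2))
    print("delta mm",(d*1000).round(1),"rot",round(dr,2))
    a=ps
    for i in range(n):
        s,c=np.sin(np.radians(a)),np.cos(np.radians(a))
        A=np.array([[0,0,-1],[c,s,0],[s,-c,0]])
        tr=-dr/nr if i<nr else 0
        print((A@d*1000/n).round(1).tolist(),[round(tr,1),0,0]); a-=tr
if __name__=="__main__": plan(*map(float,sys.argv[1:5]),int(sys.argv[5]),int(sys.argv[6]) if len(sys.argv)>6 else None)
E
python3 plan.py .4735 -.2595 .08 -30 8 5
```

```text
t 0.1 tcp [ 209.4 -588.6  230.7] psi -70.42 tilt [-4.e-04  1.e-03 -1.e+00] F [ 0.3  0.7 -1.3] gap 0.995 q1,q7 [ 1.19 -0.05]
delta mm [ 264.1  329.1 -150.7] rot 40.42
[18.8, -27.7, -44.9] [np.float64(-8.1), 0, 0]
[18.8, -21.1, -48.3] [np.float64(-8.1), 0, 0]
[18.8, -14.1, -50.8] [np.float64(-8.1), 0, 0]
[18.8, -6.8, -52.3] [np.float64(-8.1), 0, 0]
[18.8, 0.6, -52.7] [np.float64(-8.1), 0, 0]
[18.8, 8.0, -52.1] [0, 0, 0]
[18.8, 8.0, -52.1] [0, 0, 0]
[18.8, 8.0, -52.1] [0, 0, 0]
```

servo_tool(slide=[[18.8, -27.7, -44.9], [18.8, -21.1, -48.3], [18.8, -14.1, -50.8], [18.8, -6.8, -52.3], [18.8, 0.6, -52.7], [18.8, 8, -52.1], [18.8, 8, -52.1], [18.8, 8, -52.1]], turn=[[-8.1, 0, 0], [-8.1, 0, 0], [-8.1, 0, 0], [-8.1, 0, 0], [-8.1, 0, 0], [0, 0, 0], [0, 0, 0], [0, 0, 0]], claw=1, force=40)

```text
t: 1.1
tcp_pos: [0.4738, -0.2582, 0.0802]
orientation: [-0.354, -0.612, -0.354, 0.612]
ft_force: [1.1, -0.1, 0.2]
finger_gap: 1.0
```

```bash
python3 plan.py .4735 -.2595 .002 -30 4; python3 - <<'E'
from cell import imaging
import cv2,pickle
for n in("top","side"):
    s=imaging.snapshot(n);pickle.dump(s,open(f"pics/{n}1.pkl","wb"))
from h import *
a=[cv2.resize(load("top1")["image"][150:270,340:500],None,fx=2.5,fy=2.5),cv2.resize(load("side1")["image"][110:230,180:340],None,fx=2.5,fy=2.5)]
cv2.imwrite("pics/a1.png",np.hstack(a)[:,:,::-1])
E
```

```text
t 1.1 tcp [ 473.8 -258.2   80.2] psi -29.94 tilt [-1.e-04  1.e-04 -1.e+00] F [ 1.1 -0.1  0.2] gap 1.0 q1,q7 [ 0.66 -0.23]
delta mm [ -0.3  -1.3 -78.2] rot -0.06
[19.5, 0.1, 0.3] [np.float64(0.0), 0, 0]
[19.5, 0.1, 0.3] [np.float64(0.0), 0, 0]
[19.5, 0.1, 0.3] [np.float64(0.0), 0, 0]
[19.5, 0.1, 0.3] [np.float64(0.0), 0, 0]
```

View pics/a1.png

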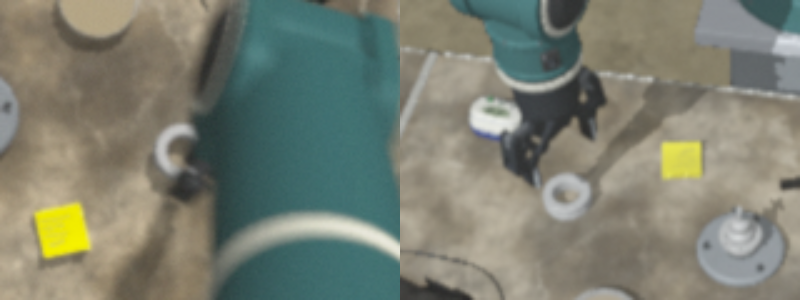

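servo_tool(slide=[[20, 0, 1], [20, 0, 0.3], [20, 0, 0], [10, 0, 0], [5, 0, 0], [4, 0, 0], [0, 0, 0], [0, 0, 0]], turn=[[0, 0, 0], [0, 0, 0], [0, 0, 0], [0, 0, 0], [0, 0, 0], [0, 0, 0], [0, 0, 0], [0, 0, 0]])

```text
t: 2.2
tcp_pos: [0.4726, -0.2608, 0.0022]
orientation: [0.354, 0.612, 0.354, -0.612]
ft_force: [-0.3, 0.3, -0.1]
finger_gap: 1.004
```

servo_tool(slide=[[0, 0, 0], [0, 0, 0], [0, 0, 0], [0, 0, 0], [0, 0, 0], [0, 0, 0], [0, 0, 0], [0, 0, 0]], turn=[[0, 0, 0], [0, 0, 0], [0, 0, 0], [0, 0, 0], [0, 0, 0], [0, 0, 0], [0, 0, 0], [0, 0, 0]], claw=0.55, force=30)

```text
t: 3.2
tcp_pos: [0.4725, -0.2608, 0.0025]
orientation: [-0.354, -0.612, -0.354, 0.612]
ft_force: [-4.7, 1.8, 12.3]
finger_gap: 0.693
```

```bash
python3 plan.py .5123 -.029 .12 -30 8 ; python3 - <<'E'
from cell import imaging
import cv2,pickle
for n in("top","side"):
    s=imaging.snapshot(n);pickle.dump(s,open(f"pics/{n}2.pkl","wb"))
from h import *
a=[cv2.resize(load("top2")["image"][170:250,340:450],None,fx=3.5,fy=3.5),cv2.resize(load("side2")["image"][150:230,190:300],None,fx=3.5,fy=3.5)]
cv2.imwrite("pics/a2.png",np.hstack(a)[:,:,::-1])
E
```

```text
t 3.2 tcp [ 472.5 -260.8    2.5] psi -29.92 tilt [ 1.e-04 -3.e-04 -1.e+00] F [-4.7  1.8 12.3] gap 0.693 q1,q7 [ 0.63 -0.27]
delta mm [ 39.8 231.8 117.5] rot -0.08
[-14.7, -10.1, -27.6] [np.float64(0.0), 0, 0]
[-14.7, -10.1, -27.6] [np.float64(0.0), 0, 0]
[-14.7, -10.2, -27.6] [np.float64(0.0), 0, 0]
[-14.7, -10.2, -27.6] [np.float64(0.0), 0, 0]
[-14.7, -10.2, -27.6] [np.float64(0.0), 0, 0]
[-14.7, -10.2, -27.6] [np.float64(0.0), 0, 0]
[-14.7, -10.2, -27.6] [np.float64(0.0), 0, 0]
[-14.7, -10.2, -27.6] [np.float64(0.0), 0, 0]
```

View pics/a2.png

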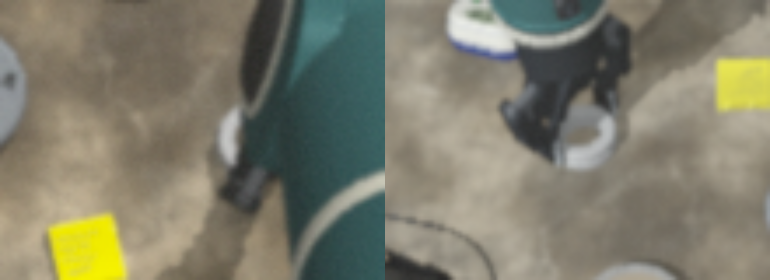

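servo_tool(slide=[[-25, 0, 0], [-30, -8, -20], [-30, -12, -40], [-28, -14, -42], [0, -14, -42], [0, -14, -42], [0, -11, -27], [0, -8, -7]], turn=[[0, 0, 0], [0, 0, 0], [0, 0, 0], [0, 0, 0], [0, 0, 0], [0, 0, 0], [0, 0, 0], [0, 0, 0]])

```text
t: 4.3
tcp_pos: [0.512, -0.0278, 0.1149]
orientation: [0.355, 0.612, 0.355, -0.612]
ft_force: [-1.1, -0.7, -1.8]
finger_gap: 0.689
```

```bash
cat > snap.py <<'E'
import sys,cv2,pickle
from cell import imaging
from h import *
k=sys.argv[1]; B=dict(zip(("top","side"),[tuple(map(int,a.split(","))) for a in sys.argv[2:4]])) # cx,cy,half
ims=[]
for n,(x,y,h) in B.items():
    s=imaging.snapshot(n);pickle.dump(s,open(f"pics/{n}{k}.pkl","wb"))
    ims.append(cv2.resize(s["image"][y-h:y+h,x-h:x+h],(390,390),interpolation=cv2.INTER_CUBIC))
cv2.imwrite(f"pics/a{k}.png",np.hstack(ims)[:,:,::-1])
E
python3 plan.py .5113 -.0302 .06 -30 8; python3 snap.py 3 328,196,40 316,200,40
```

```text
t 4.3 tcp [512.  -27.8 114.9] psi -29.78 tilt [ 1.e-04  5.e-04 -1.e+00] F [-1.1 -0.7 -1.8] gap 0.689 q1,q7 [ 0.28 -0.68]
delta mm [ -0.7  -2.4 -54.9] rot -0.22
[6.9, 0.1, 0.3] [np.float64(0.0), 0, 0]
[6.9, 0.1, 0.3] [np.float64(0.0), 0, 0]
[6.9, 0.1, 0.3] [np.float64(0.0), 0, 0]
[6.9, 0.1, 0.3] [np.float64(0.0), 0, 0]
[6.9, 0.1, 0.3] [np.float64(0.0), 0, 0]
[6.9, 0.1, 0.3] [np.float64(0.0), 0, 0]
[6.9, 0.1, 0.3] [np.float64(0.0), 0, 0]
[6.9, 0.1, 0.3] [np.float64(0.0), 0, 0]
```

View pics/a3.png

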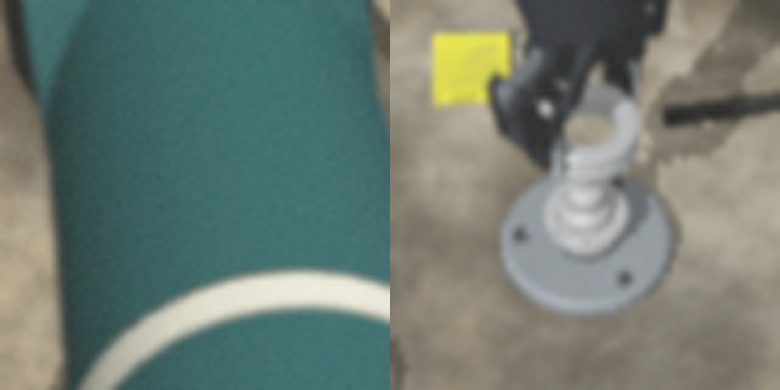

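servo_tool(slide=[[0, 0.6, 1.6], [12, 0, 0.8], [12, 0, 0], [12, 0, 0], [12, 0, 0], [8, 0, 0], [3, 0, 0], [0, 0, 0]], turn=[[0, 0, 0], [0, 0, 0], [0, 0, 0], [0, 0, 0], [0, 0, 0], [0, 0, 0], [0, 0, 0], [0, 0, 0]])

```text
t: 5.4
tcp_pos: [0.5113, -0.032, 0.0559]
orientation: [0.354, 0.612, 0.354, -0.612]
ft_force: [0.3, -0.1, -1.0]
finger_gap: 0.691
```

```bash
python3 plan.py .5113 -.0302 .04 -30 8; python3 snap.py 4 328,196,40 316,200,30
```

```text
t 5.4 tcp [511.3 -32.   55.9] psi -29.91 tilt [-1.e-04  1.e-04 -1.e+00] F [ 0.3 -0.1 -1. ] gap 0.691 q1,q7 [ 0.26 -0.72]
delta mm [ -0.    1.8 -15.9] rot -0.09
[2.0, -0.1, -0.2] [np.float64(0.0), 0, 0]
[2.0, -0.1, -0.2] [np.float64(0.0), 0, 0]
[2.0, -0.1, -0.2] [np.float64(0.0), 0, 0]
[2.0, -0.1, -0.2] [np.float64(0.0), 0, 0]
[2.0, -0.1, -0.2] [np.float64(0.0), 0, 0]
[2.0, -0.1, -0.2] [np.float64(0.0), 0, 0]
[2.0, -0.1, -0.2] [np.float64(0.0), 0, 0]
[2.0, -0.1, -0.2] [np.float64(0.0), 0, 0]
```

View pics/a4.png

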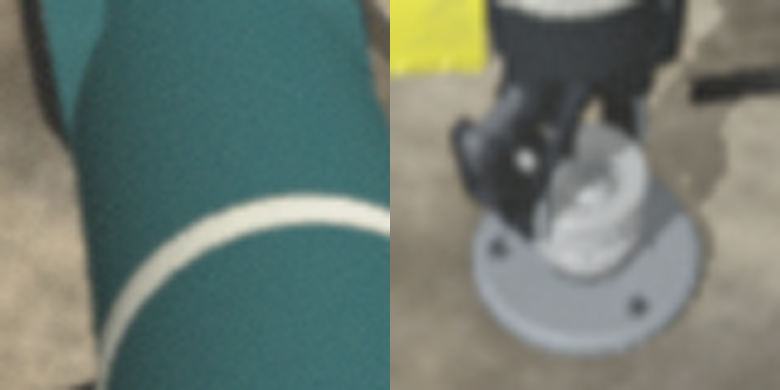

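servo_tool(slide=[[0, -0.9, -1.6], [0, 0, 0], [2, 0, 0], [2, 0, 0], [2, 0, 0], [0, 0, 0], [0, 0, 0], [0, 0, 0]], turn=[[0, 0, 0], [0, 0, 0], [0, 0, 0], [0, 0, 0], [0, 0, 0], [0, 0, 0], [0, 0, 0], [0, 0, 0]])

```text
t: 6.5
tcp_pos: [0.5113, -0.0302, 0.0499]
orientation: [0.354, 0.612, 0.354, -0.612]
ft_force: [-0.4, -0.6, -0.3]
finger_gap: 0.69
```

servo_tool(slide=[[2, 0, 0], [2, 0, 0], [2, 0, 0], [1, 0, 0], [1, 0, 0], [0.5, 0, 0], [0, 0, 0], [0, 0, 0]], turn=[[0, 0, 0], [0, 0, 0], [0, 0, 0], [0, 0, 0], [0, 0, 0], [0, 0, 0], [0, 0, 0], [0, 0, 0]])

```text
t: 7.5
tcp_pos: [0.5113, -0.0301, 0.0414]
orientation: [-0.354, -0.612, -0.354, 0.612]
ft_force: [-2.2, -0.5, 3.0]
finger_gap: 0.691
```

servo_tool(slide=[[0, 0, 0], [0, 0, 0], [0, 0, 0], [0, 0, 0], [0, 0, 0], [-20, 0, 0], [-40, 0, 0], [-50, 0, 0]], turn=[[0, 0, 0], [0, 0, 0], [0, 0, 0], [0, 0, 0], [0, 0, 0], [0, 0, 0], [0, 0, 0], [0, 0, 0]], claw=1)

```text
t: 8.5
tcp_pos: [0.5107, -0.0301, 0.152]
orientation: [-0.354, -0.612, -0.355, 0.613]
ft_force: [0.2, -1.3, 0.1]
finger_gap: 0.999
```

```bash
python3 plan.py .437 .235 .10 -30 8; python3 snap.py 5 328,196,40 316,200,30
```

```text
t 8.5 tcp [510.7 -30.1 152. ] psi -29.91 tilt [-1.7e-03  4.0e-04 -1.0e+00] F [ 0.2 -1.3  0.1] gap 0.999 q1,q7 [ 0.3  -0.66]
delta mm [-73.7 265.1 -52. ] rot -0.09
[6.5, -24.5, -24.1] [np.float64(0.0), 0, 0]
[6.5, -24.5, -24.1] [np.float64(0.0), 0, 0]
[6.5, -24.5, -24.1] [np.float64(0.0), 0, 0]
[6.5, -24.5, -24.1] [np.float64(0.0), 0, 0]
[6.5, -24.5, -24.1] [np.float64(0.0), 0, 0]
[6.5, -24.5, -24.1] [np.float64(0.0), 0, 0]
[6.5, -24.5, -24.1] [np.float64(0.0), 0, 0]
[6.5, -24.5, -24.1] [np.float64(0.0), 0, 0]
```

View pics/a5.png

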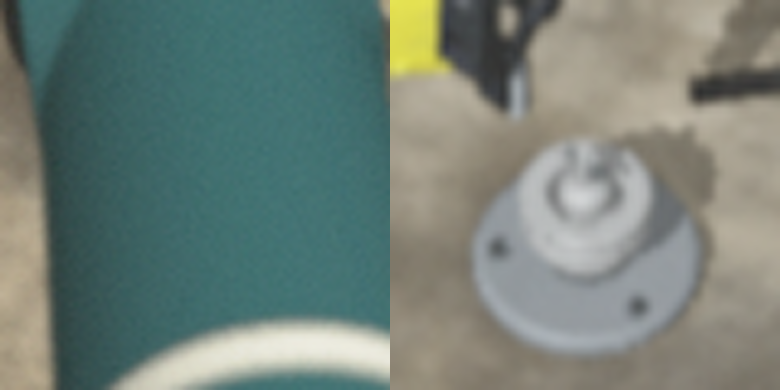

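servo_tool(slide=[[0, -16, -16], [0, -30, -30], [0, -34, -33], [0, -34, -33], [0, -34, -33], [17, -28, -27], [17, -14, -14], [17, -6, -6]], turn=[[0, 0, 0], [0, 0, 0], [0, 0, 0], [0, 0, 0], [0, 0, 0], [0, 0, 0], [0, 0, 0], [0, 0, 0]])

```text
t: 9.6
tcp_pos: [0.4368, 0.2349, 0.0996]
orientation: [0.354, 0.612, 0.355, -0.612]
ft_force: [0.0, -0.5, 0.5]
finger_gap: 1.0
```

```bash
python3 plan.py .4373 .235 .001 -30 5; python3 snap.py 6 328,196,30 404,201,30
```

```text
t 9.6 tcp [436.8 234.9  99.6] psi -29.84 tilt [-1.e-04  3.e-04 -1.e+00] F [ 0.  -0.5  0.5] gap 1.0 q1,q7 [-0.17 -1.3 ]
delta mm [  0.5   0.1 -98.6] rot -0.16
[19.7, 0.1, -0.1] [np.float64(0.0), 0, 0]
[19.7, 0.1, -0.1] [np.float64(0.0), 0, 0]
[19.7, 0.1, -0.1] [np.float64(0.0), 0, 0]
[19.7, 0.1, -0.1] [np.float64(0.0), 0, 0]
[19.7, 0.1, -0.1] [np.float64(0.0), 0, 0]
```

View pics/a6.png

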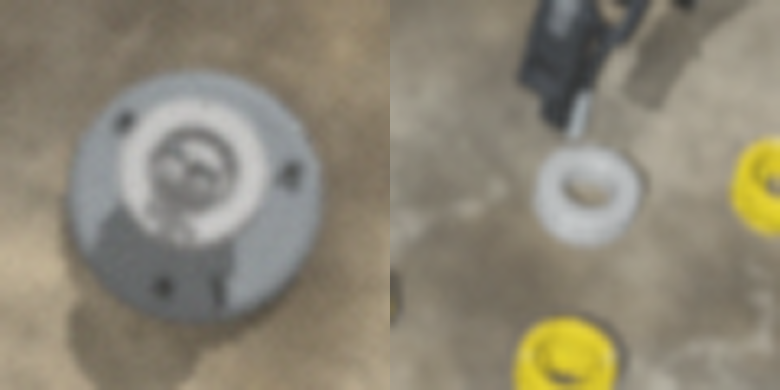

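servo_tool(slide=[[25, 0, 0], [25, 0, 0], [20, 0, 0], [15, 0, 0], [8, 0, 0], [4, 0, 0], [2, 0, 0], [0, 0, 0]], turn=[[0, 0, 0], [0, 0, 0], [0, 0, 0], [0, 0, 0], [0, 0, 0], [0, 0, 0], [0, 0, 0], [0, 0, 0]])

```text
t: 10.7
tcp_pos: [0.4373, 0.234, 0.0017]
orientation: [0.354, 0.612, 0.354, -0.612]
ft_force: [0.5, 0.2, 0.3]
finger_gap: 1.0
```

servo_tool(slide=[[0, 0, 0], [0, 0, 0], [0, 0, 0], [0, 0, 0], [0, 0, 0], [0, 0, 0], [0, 0, 0], [0, 0, 0]], turn=[[0, 0, 0], [0, 0, 0], [0, 0, 0], [0, 0, 0], [0, 0, 0], [0, 0, 0], [0, 0, 0], [0, 0, 0]], claw=0.4, force=30)

```text
t: 11.7
tcp_pos: [0.4373, 0.234, 0.0019]
orientation: [0.354, 0.612, 0.354, -0.612]
ft_force: [-2.6, -1.4, 11.7]
finger_gap: 0.554
```

```bash
python3 plan.py .5123 -.029 .12 -30 8
```

```text
t 11.7 tcp [437.3 234.    1.9] psi -29.92 tilt [ 4.e-04  0.e+00 -1.e+00] F [-2.6 -1.4 11.7] gap 0.554 q1,q7 [-0.25 -1.41]
delta mm [  75.  -263.   118.1] rot -0.08
[-14.8, 24.5, 23.8] [np.float64(0.0), 0, 0]
[-14.8, 24.5, 23.8] [np.float64(0.0), 0, 0]
[-14.8, 24.5, 23.8] [np.float64(0.0), 0, 0]
[-14.8, 24.5, 23.8] [np.float64(0.0), 0, 0]
[-14.8, 24.5, 23.8] [np.float64(0.0), 0, 0]
[-14.8, 24.5, 23.8] [np.float64(0.0), 0, 0]
[-14.8, 24.5, 23.8] [np.float64(0.0), 0, 0]
[-14.8, 24.6, 23.8] [np.float64(0.0), 0, 0]
```

servo_tool(slide=[[-25, 0, 0], [-30, 16, 15], [-30, 34, 33], [-20, 38, 37], [0, 38, 37], [0, 36, 35], [0, 22, 22], [0, 12, 12]], turn=[[0, 0, 0], [0, 0, 0], [0, 0, 0], [0, 0, 0], [0, 0, 0], [0, 0, 0], [0, 0, 0], [0, 0, 0]])

```text
t: 12.7
tcp_pos: [0.5119, -0.0308, 0.1063]
orientation: [-0.354, -0.612, -0.353, 0.612]
ft_force: [-0.0, 0.6, -0.6]
finger_gap: 0.554
```

servo_tool(slide=[[0, 0, 0], [0, 0, 0], [6, 0, 0], [8, 0, 0], [8, 0, 0], [8, 0, 0], [4, 0, 0], [0, 0, 0]], turn=[[0, 0, 0], [0, 0, 0], [0, 0, 0], [0, 0, 0], [0, 0, 0], [0, 0, 0], [0, 0, 0], [0, 0, 0]])

```text
t: 13.7
tcp_pos: [0.5117, -0.0293, 0.0721]
orientation: [-0.354, -0.612, -0.354, 0.612]
ft_force: [0.0, 0.4, -0.7]
finger_gap: 0.546
```

```bash
python3 plan.py .5116 -.0296 .07 -30 1; python3 snap.py 7 328,196,30 316,195,30
```

```text
t 13.7 tcp [511.7 -29.3  72.1] psi -29.91 tilt [-5.e-04  2.e-04 -1.e+00] F [ 0.   0.4 -0.7] gap 0.546 q1,q7 [ 0.31 -0.75]
delta mm [-0.1 -0.3 -2.1] rot -0.09
[2.1, 0.1, 0.3] [np.float64(0.1), 0, 0]
```

View pics/a7.png

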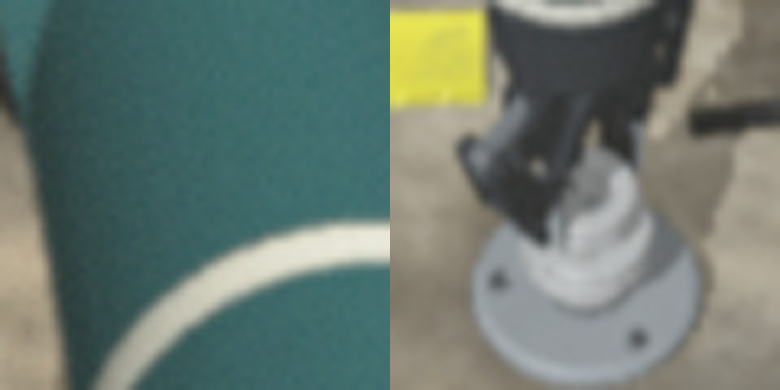

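servo_tool(slide=[[1, 0, 0.3], [1, 0, 0], [1.5, 0, 0], [1.5, 0, 0], [1, 0, 0], [0, 0, 0], [0, 0, 0], [0, 0, 0]], turn=[[0, 0, 0], [0, 0, 0], [0, 0, 0], [0, 0, 0], [0, 0, 0], [0, 0, 0], [0, 0, 0], [0, 0, 0]])

```text
t: 14.8
tcp_pos: [0.5117, -0.0296, 0.0664]
orientation: [0.354, 0.612, 0.354, -0.612]
ft_force: [-0.4, -1.2, -0.8]
finger_gap: 0.547
```

servo_tool(slide=[[1, 0, 0], [1, 0, 0], [1, 0, 0], [1, 0, 0], [0.5, 0, 0], [0.5, 0, 0], [0, 0, 0], [0, 0, 0]], turn=[[0, 0, 0], [0, 0, 0], [0, 0, 0], [0, 0, 0], [0, 0, 0], [0, 0, 0], [0, 0, 0], [0, 0, 0]])

```text
t: 15.8
tcp_pos: [0.5117, -0.0296, 0.0614]
orientation: [0.354, 0.612, 0.354, -0.612]
ft_force: [-1.6, -1.1, 1.9]
finger_gap: 0.548
```

servo_tool(slide=[[0, 0, 0], [0, 0, 0], [0, 0, 0], [0, 0, 0], [0, 0, 0], [-20, 0, 0], [-40, 0, 0], [-40, 0, 0]], turn=[[0, 0, 0], [0, 0, 0], [0, 0, 0], [0, 0, 0], [0, 0, 0], [0, 0, 0], [0, 0, 0], [0, 0, 0]], claw=1)

```text
t: 16.8
tcp_pos: [0.5114, -0.0295, 0.1624]
orientation: [-0.354, -0.612, -0.354, 0.612]
ft_force: [0.6, 0.2, 1.4]
finger_gap: 1.003
```

```bash
python3 plan.py .6293 .246 .10 -40 8 1; python3 snap.py 8 328,196,30 316,195,30
```

```text
t 16.8 tcp [511.4 -29.5 162.4] psi -29.91 tilt [-5.e-04  3.e-04 -1.e+00] F [0.6 0.2 1.4] gap 1.003 q1,q7 [ 0.36 -0.68]
delta mm [117.9 275.5 -62.4] rot -10.09
[7.8, -4.4, -37.2] [np.float64(10.1), 0, 0]
[7.8, -10.9, -35.9] [0, 0, 0]
[7.8, -10.9, -35.9] [0, 0, 0]
[7.8, -10.9, -35.9] [0, 0, 0]
[7.8, -10.9, -35.9] [0, 0, 0]
[7.8, -10.9, -35.9] [0, 0, 0]
[7.8, -10.9, -35.9] [0, 0, 0]
[7.8, -10.9, -35.9] [0, 0, 0]
```

View pics/a8.png

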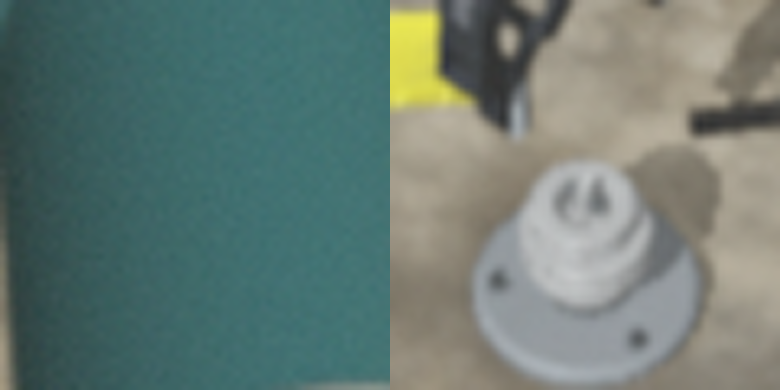

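servo_tool(slide=[[0, -3, -25], [0, -11, -36], [0, -13, -44], [0, -13, -44], [0, -13, -44], [20, -13, -44], [20, -10, -33], [20, -5, -18]], turn=[[10, 0, 0], [0, 0, 0], [0, 0, 0], [0, 0, 0], [0, 0, 0], [0, 0, 0], [0, 0, 0], [0, 0, 0]], claw=0.8)

```text
t: 17.9
tcp_pos: [0.6302, 0.2474, 0.0997]
orientation: [-0.3, -0.64, -0.3, 0.641]
ft_force: [-0.4, -0.4, 0.9]
finger_gap: 0.801
```

```bash
python3 plan.py .6293 .246 .001 -40 6; python3 snap.py 9 328,196,30 404,254,40
```

```text
t 17.9 tcp [630.2 247.4  99.7] psi -39.82 tilt [-9.e-04  4.e-04 -1.e+00] F [-0.4 -0.4  0.9] gap 0.801 q1,q7 [-0.15 -1.33]
delta mm [ -0.9  -1.4 -98.7] rot -0.18
[16.4, 0.0, 0.3] [np.float64(0.0), 0, 0]
[16.4, 0.0, 0.3] [np.float64(0.0), 0, 0]
[16.4, 0.0, 0.3] [np.float64(0.0), 0, 0]
[16.4, 0.0, 0.3] [np.float64(0.0), 0, 0]
[16.4, 0.0, 0.3] [np.float64(0.0), 0, 0]
[16.4, 0.0, 0.3] [np.float64(0.0), 0, 0]
```

View pics/a9.png

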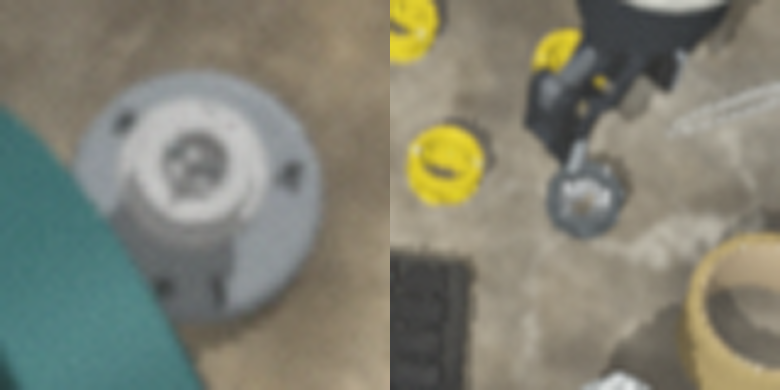

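servo_tool(slide=[[25, 0, 0.8], [25, 0, 0], [20, 0, 0], [15, 0, 0], [8, 0, 0], [4, 0, 0], [1.5, 0, 0], [0, 0, 0]], turn=[[0, 0, 0], [0, 0, 0], [0, 0, 0], [0, 0, 0], [0, 0, 0], [0, 0, 0], [0, 0, 0], [0, 0, 0]])

```text
t: 19.0
tcp_pos: [0.6302, 0.2449, 0.0033]
orientation: [0.299, 0.641, 0.299, -0.64]
ft_force: [0.6, 0.2, 0.5]
finger_gap: 0.804
```

servo_tool(slide=[[0, 0, 0], [0, 0, 0], [0, 0, 0], [0, 0, 0], [0, 0, 0], [0, 0, 0], [0, 0, 0], [0, 0, 0]], turn=[[0, 0, 0], [0, 0, 0], [0, 0, 0], [0, 0, 0], [0, 0, 0], [0, 0, 0], [0, 0, 0], [0, 0, 0]], claw=0.3, force=50)

```text
t: 20.0
tcp_pos: [0.6302, 0.2449, 0.0036]
orientation: [0.299, 0.641, 0.299, -0.64]
ft_force: [-1.9, -1.3, 7.7]
finger_gap: 0.487
```

```bash
python3 plan.py .512 -.029 .12 48 8; python3 snap.py 10 231,155,30 404,254,20
```

```text
t 20.0 tcp [630.2 244.9   3.6] psi -39.92 tilt [ 6.e-04  3.e-04 -1.e+00] F [-1.9 -1.3  7.7] gap 0.487 q1,q7 [-0.17 -1.37]
delta mm [-118.2 -273.9  116.4] rot 87.92
[-14.5, 10.6, 35.7] [np.float64(-11.0), 0, 0]
[-14.5, 3.6, 37.1] [np.float64(-11.0), 0, 0]
[-14.5, -3.5, 37.1] [np.float64(-11.0), 0, 0]
[-14.5, -10.5, 35.8] [np.float64(-11.0), 0, 0]
[-14.5, -17.2, 33.1] [np.float64(-11.0), 0, 0]
[-14.5, -23.1, 29.2] [np.float64(-11.0), 0, 0]
[-14.5, -28.3, 24.3] [np.float64(-11.0), 0, 0]
[-14.5, -32.4, 18.4] [np.float64(-11.0), 0, 0]
```

View pics/a10.png

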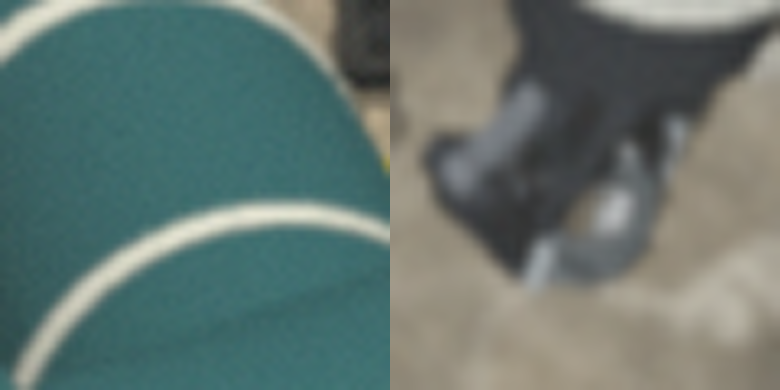

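```bash
python3 - <<'E'
import numpy as np
d=np.array([-118.2,-273.7]);a=-39.9
w=[0,.08,.16,.2,.2,.18,.12,.06]
for k in w:
    s,c=np.sin(np.radians(a)),np.cos(np.radians(a)); v=d*k
    print((v@[c,s]).round(1),(v@[s,-c]).round(1)); a+=10
E
```

```text
0.0 0.0
2.7 23.7
-2.9 47.6
-13.9 58.0
-23.7 54.7
-29.6 44.8
-24.6 26.0
-14.4 10.7
```

servo_tool(slide=[[-25, 0, 0], [-40, 2.7, 23.7], [-30, -2.9, 47.6], [-17, -13.9, 58], [0, -23.7, 54.7], [0, -29.6, 44.8], [0, -24.6, 26], [0, -14.4, 10.7]], turn=[[-10, 0, 0], [-10, 0, 0], [-10, 0, 0], [-10, 0, 0], [-10, 0, 0], [-10, 0, 0], [-10, 0, 0], [-10, 0, 0]])

```text
t: 21.1
tcp_pos: [0.5109, -0.0312, 0.1151]
orientation: [0.642, 0.297, 0.641, -0.298]
ft_force: [0.3, -0.0, 0.2]
finger_gap: 0.489
```

```bash
python3 plan.py .512 -.0288 .105 48 1; python3 snap.py 11 328,196,40 316,185,30
```

```text
t 21.1 tcp [510.9 -31.2 115.1] psi 40.28 tilt [ 0.    -0.001 -1.   ] F [ 0.3 -0.   0.2] gap 0.489 q1,q7 [0.63 0.32]
delta mm [  1.1   2.4 -10.1] rot 7.72
[10.1, 2.4, -1.1] [np.float64(-7.7), 0, 0]
```

View pics/a11.png

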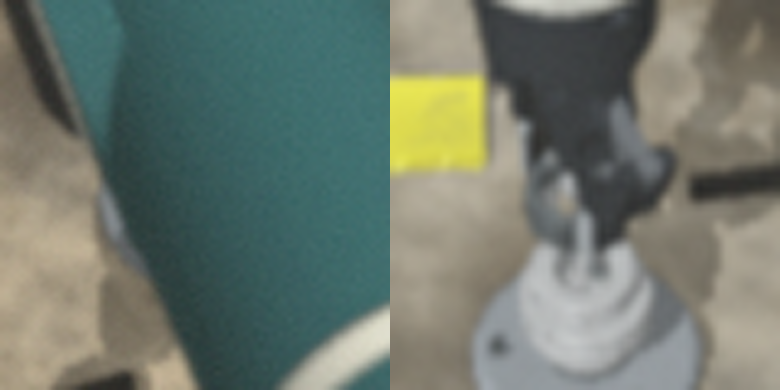

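servo_tool(slide=[[0, 2, -0.9], [3, 0, 0], [5, 0, 0], [5, 0, 0], [3, 0, 0], [1, 0, 0], [0, 0, 0], [0, 0, 0]], turn=[[-7.7, 0, 0], [0, 0, 0], [0, 0, 0], [0, 0, 0], [0, 0, 0], [0, 0, 0], [0, 0, 0], [0, 0, 0]])

```text
t: 22.2
tcp_pos: [0.5127, -0.0271, 0.098]
orientation: [0.66, 0.255, 0.66, -0.255]
ft_force: [-0.1, -0.3, -0.7]
finger_gap: 0.49
```

```bash
python3 plan.py .512 -.0288 .091 48 1; python3 snap.py 12 328,196,40 316,185,20
```

```text
t 22.2 tcp [512.7 -27.1  98. ] psi 47.77 tilt [ 2.e-04  0.e+00 -1.e+00] F [-0.1 -0.3 -0.7] gap 0.49 q1,q7 [0.62 0.41]
delta mm [-0.7 -1.7 -7. ] rot 0.23
[7.0, -1.7, 0.7] [np.float64(-0.2), 0, 0]
```

View pics/a12.png

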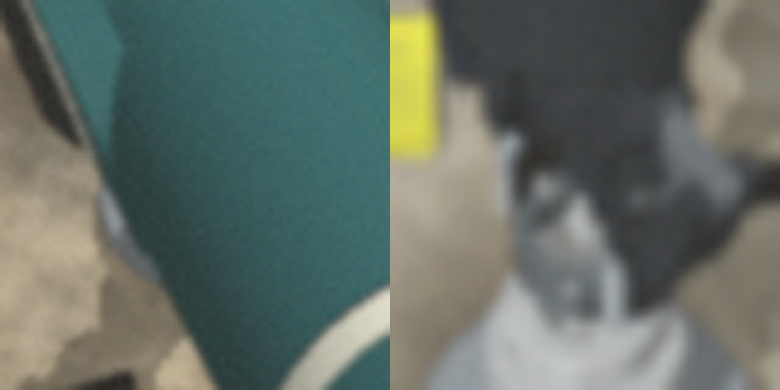

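Settle the position first, then descend to just past the neck tip.

servo_tool(slide=[[0, -1.7, 0.7], [0, 0, 0], [1.5, 0, 0], [1.5, 0, 0], [1, 0, 0], [1, 0, 0], [0, 0, 0], [0, 0, 0]], turn=[[0, 0, 0], [0, 0, 0], [0, 0, 0], [0, 0, 0], [0, 0, 0], [0, 0, 0], [0, 0, 0], [0, 0, 0]])

```text
t: 23.3
tcp_pos: [0.512, -0.0288, 0.0929]
orientation: [0.66, 0.255, 0.66, -0.255]
ft_force: [-0.5, -0.9, -1.6]
finger_gap: 0.488
```

servo_tool(slide=[[1, 0, 0], [1, 0, 0], [1, 0, 0], [1, 0, 0], [0.7, 0, 0], [0.5, 0, 0], [0.5, 0, 0], [0, 0, 0]], turn=[[0, 0, 0], [0, 0, 0], [0, 0, 0], [0, 0, 0], [0, 0, 0], [0, 0, 0], [0, 0, 0], [0, 0, 0]])

```text
t: 24.3
tcp_pos: [0.5119, -0.0288, 0.0871]
orientation: [0.66, 0.255, 0.66, -0.255]
ft_force: [-0.1, -0.1, -1.1]
finger_gap: 0.489
```

```bash
python3 plan.py .512 -.0288 .087 48 1
```

```text
t 24.3 tcp [511.9 -28.8  87.1] psi 47.78 tilt [-2.e-04  1.e-04 -1.e+00] F [-0.1 -0.1 -1.1] gap 0.489 q1,q7 [0.62 0.4 ]
delta mm [ 0.1 -0.  -0.1] rot 0.22
[0.1, 0.0, 0.1] [np.float64(-0.2), 0, 0]
```

Now right at pin height. Lower 1.5 mm in small steps and feel.

servo_tool(slide=[[0.4, 0, 0], [0.4, 0, 0], [0.4, 0, 0], [0.4, 0, 0], [0.3, 0, 0], [0, 0, 0], [0, 0, 0], [0, 0, 0]], turn=[[0, 0, 0], [0, 0, 0], [0, 0, 0], [0, 0, 0], [0, 0, 0], [0, 0, 0], [0, 0, 0], [0, 0, 0]])

```text
t: 25.3
tcp_pos: [0.512, -0.0288, 0.0853]
orientation: [0.66, 0.255, 0.66, -0.255]
ft_force: [0.2, 0.9, -1.5]
finger_gap: 0.486
```

servo_tool(slide=[[0.7, 0, 0], [0.7, 0, 0], [0.7, 0, 0], [0.7, 0, 0], [0.7, 0, 0], [0.5, 0, 0], [0, 0, 0], [0, 0, 0]], turn=[[0, 0, 0], [0, 0, 0], [0, 0, 0], [0, 0, 0], [0, 0, 0], [0, 0, 0], [0, 0, 0], [0, 0, 0]])

```text
t: 26.3
tcp_pos: [0.512, -0.0288, 0.0813]
orientation: [0.66, 0.255, 0.66, -0.255]
ft_force: [0.0, 0.2, -0.0]
finger_gap: 0.489
```

```bash
python3 plan.py .512 -.0288 .08 48 1;python3 -c "
from cell import monitor;print(monitor.get_obs()['ft_torque'])"; python3 snap.py 13 328,196,40 316,185,20
```

```text
t 26.3 tcp [512.  -28.8  81.3] psi 47.78 tilt [-0.e+00  1.e-04 -1.e+00] F [ 0.   0.2 -0. ] gap 0.489 q1,q7 [0.61 0.39]
delta mm [-0.  -0.  -1.3] rot 0.22
[1.3, -0.0, 0.0] [np.float64(-0.2), 0, 0]
[-0.01893465 -0.01946598 -0.01271747]
```

View pics/a13.png

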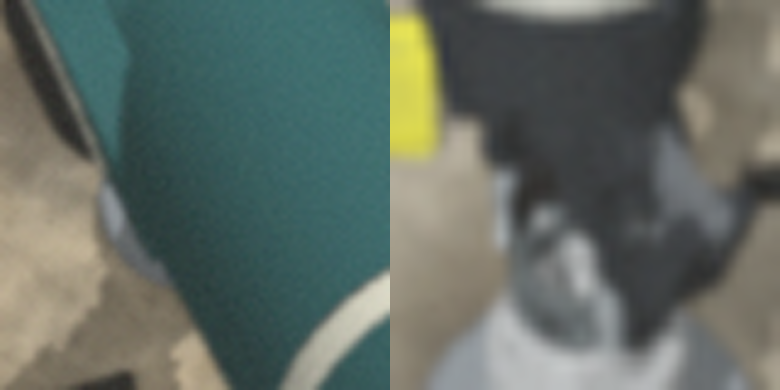

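servo_tool(slide=[[0.6, 0, 0], [0.6, 0, 0], [0.6, 0, 0], [0.6, 0, 0], [0.6, 0, 0], [0.5, 0, 0], [0, 0, 0], [0, 0, 0]], turn=[[0, 0, 0], [0, 0, 0], [0, 0, 0], [0, 0, 0], [0, 0, 0], [0, 0, 0], [0, 0, 0], [0, 0, 0]])

```text
t: 27.4
tcp_pos: [0.512, -0.0288, 0.0778]
orientation: [0.66, 0.255, 0.66, -0.255]
ft_force: [-0.9, 0.0, 2.9]
finger_gap: 0.489
```

servo_tool(slide=[[0.8, 0, 0], [0.8, 0, 0], [0.8, 0, 0], [0.8, 0, 0], [0.6, 0, 0], [0.4, 0, 0], [0, 0, 0], [0, 0, 0]], turn=[[0, 0, 0], [0, 0, 0], [0, 0, 0], [0, 0, 0], [0, 0, 0], [0, 0, 0], [0, 0, 0], [0, 0, 0]])

```text
t: 28.4
tcp_pos: [0.512, -0.0288, 0.0736]
orientation: [0.66, 0.255, 0.66, -0.255]
ft_force: [-0.7, -0.8, 3.5]
finger_gap: 0.487
```

servo_tool(slide=[[0.3, 0, 0], [0.3, 0, 0], [0.3, 0, 0], [0.3, 0, 0], [0, 0, 0], [0, 0, 0], [0, 0, 0], [0, 0, 0]], turn=[[0, 0, 0], [0, 0, 0], [0, 0, 0], [0, 0, 0], [0, 0, 0], [0, 0, 0], [0, 0, 0], [0, 0, 0]])

```text
t: 29.4
tcp_pos: [0.512, -0.0288, 0.0724]
orientation: [0.66, 0.255, 0.66, -0.255]
ft_force: [-1.8, -0.4, 4.3]
finger_gap: 0.492
```

servo_tool(slide=[[0, 0, 0], [0, 0, 0], [0, 0, 0], [0, 0, 0], [0, 0, 0], [0, 0, 0], [0, 0, 0], [0, 0, 0]], turn=[[3, 0, 0], [4, 0, 0], [4, 0, 0], [4, 0, 0], [4, 0, 0], [4, 0, 0], [4, 0, 0], [3, 0, 0]])

```text
t: 30.4
tcp_pos: [0.5122, -0.0287, 0.0725]
orientation: [0.571, 0.417, 0.571, -0.417]
ft_force: [0.7, 0.1, 4.1]
finger_gap: 0.49
```

```bash
python3 plan.py .512 -.0288 .0724 -12 1;python3 -c "
from cell import monitor;print(monitor.get_obs()['ft_torque'])"; python3 snap.py 14 328,196,40 316,185,20
```

```text
t 30.4 tcp [512.2 -28.7  72.5] psi 17.68 tilt [ 4.e-04  1.e-04 -1.e+00] F [0.7 0.1 4.1] gap 0.49 q1,q7 [ 0.51 -0.07]
delta mm [-0.2 -0.1 -0.1] rot -29.68
[0.1, -0.2, 0.1] [np.float64(29.7), 0, 0]
[0.0157207  0.05043312 0.05147087]
```

View pics/a14.png

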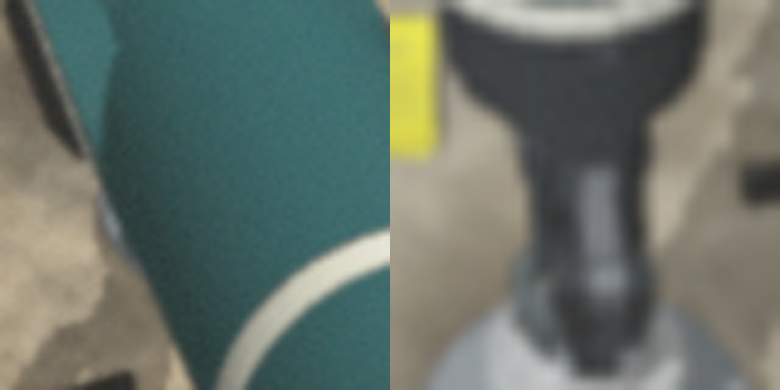

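Turns freely with almost no torque. Continue.

servo_tool(slide=[[0, 0, 0], [0, 0, 0], [0, 0, 0], [0, 0, 0], [0, 0, 0], [0, 0, 0], [0, 0, 0], [0, 0, 0]], turn=[[4, 0, 0], [4, 0, 0], [4, 0, 0], [4, 0, 0], [3, 0, 0], [3, 0, 0], [3, 0, 0], [0, 0, 0]])

```text
t: 31.5
tcp_pos: [0.5121, -0.0287, 0.0724]
orientation: [0.468, 0.53, 0.468, -0.53]
ft_force: [1.6, -0.0, 5.1]
finger_gap: 0.489
```

```bash
python3 plan.py .512 -.0288 .0724 -12 1;python3 -c "
from cell import monitor;print(monitor.get_obs()['ft_torque'])"
```

```text
t 31.5 tcp [512.1 -28.7  72.4] psi -7.13 tilt [ 2.e-04  1.e-04 -1.e+00] F [ 1.6 -0.   5.1] gap 0.489 q1,q7 [ 0.43 -0.44]
delta mm [-0.1 -0.1 -0. ] rot -4.87
[0.0, -0.1, 0.1] [np.float64(4.9), 0, 0]
[ 0.01932967 -0.04483787 -0.08836124]
```

servo_tool(slide=[[0, 0, 0], [0, 0, 0], [0, 0, 0], [0, 0, 0], [0, 0, 0], [0, 0, 0], [0, 0, 0], [0, 0, 0]], turn=[[1, 0, 0], [1, 0, 0], [1, 0, 0], [1, 0, 0], [1, 0, 0], [1, 0, 0], [0, 0, 0], [0, 0, 0]])

```text
t: 32.5
tcp_pos: [0.5119, -0.0288, 0.0724]
orientation: [-0.439, -0.554, -0.439, 0.554]
ft_force: [-0.5, 0.4, 4.1]
finger_gap: 0.489
```

```bash
python3 plan.py .512 -.0288 .0724 -12 1;python3 -c "
from cell import monitor;print(monitor.get_obs()['ft_torque'])"
```

```text
t 32.5 tcp [511.9 -28.8  72.4] psi -13.21 tilt [-1.e-04  0.e+00 -1.e+00] F [-0.5  0.4  4.1] gap 0.489 q1,q7 [ 0.41 -0.53]
delta mm [ 0.1 -0.   0. ] rot 1.21
[-0.0, 0.1, 0.0] [np.float64(-1.2), 0, 0]
[-0.03317938  0.04440192  0.05629259]
```

servo_tool(slide=[[0, 0, 0], [0, 0, 0], [0, 0, 0], [0, 0, 0], [0, 0, 0], [0, 0, 0], [0, 0, 0], [0, 0, 0]], turn=[[1, 0, 0], [1, 0, 0], [1, 0, 0], [0.5, 0, 0], [0.5, 0, 0], [0, 0, 0], [0, 0, 0], [0, 0, 0]])

```text
t: 33.5
tcp_pos: [0.5118, -0.0288, 0.0723]
orientation: [-0.419, -0.569, -0.42, 0.569]
ft_force: [-4.1, 0.6, 4.4]
finger_gap: 0.49
```

```bash
python3 plan.py .512 -.0288 .0724 -12 1;python3 -c "
from cell import monitor;print(monitor.get_obs()['ft_torque'])"
```

```text
t 33.5 tcp [511.8 -28.8  72.3] psi -17.21 tilt [-5.e-04  0.e+00 -1.e+00] F [-4.1  0.6  4.4] gap 0.49 q1,q7 [ 0.4  -0.59]
delta mm [0.2 0.  0.1] rot 5.21
[-0.1, 0.2, -0.1] [np.float64(-5.2), 0, 0]
[-0.01877365  0.90610015  0.09454073]
```

servo_tool(slide=[[0, 0, 0], [0, 0, 0], [0, 0, 0], [0, 0, 0], [0, 0, 0], [0, 0, 0], [0, 0, 0], [0, 0, 0]], turn=[[0.5, 0, 0], [0.5, 0, 0], [0.5, 0, 0], [0.5, 0, 0], [0, 0, 0], [0, 0, 0], [0, 0, 0], [0, 0, 0]])

```text
t: 34.5
tcp_pos: [0.5117, -0.0288, 0.0723]
orientation: [-0.409, -0.576, -0.41, 0.577]
ft_force: [-5.2, -0.2, 3.4]
finger_gap: 0.491
```

```bash
python3 plan.py .512 -.0288 .0724 -12 1;python3 -c "
from cell import monitor;print(monitor.get_obs()['ft_torque'])"
```

```text
t 34.5 tcp [511.7 -28.8  72.3] psi -19.24 tilt [-6.e-04 -0.e+00 -1.e+00] F [-5.2 -0.2  3.4] gap 0.491 q1,q7 [ 0.39 -0.62]
delta mm [0.3 0.  0.1] rot 7.24
[-0.1, 0.3, -0.1] [np.float64(-7.2), 0, 0]
[-0.09947662  1.16322217  0.12233403]
```

servo_tool(slide=[[-0.5, 0, 0], [-0.5, 0, 0], [-0.5, 0, 0], [-0.5, 0, 0], [-0.5, 0, 0], [-0.5, 0, 0], [0, 0, 0], [0, 0, 0]], turn=[[0, 0, 0], [0, 0, 0], [0, 0, 0], [0, 0, 0], [0, 0, 0], [0, 0, 0], [0, 0, 0], [0, 0, 0]])

```text
t: 35.5
tcp_pos: [0.5114, -0.0289, 0.0752]
orientation: [-0.409, -0.576, -0.41, 0.577]
ft_force: [-7.5, -0.6, -0.8]
finger_gap: 0.49
```

servo_tool(slide=[[-0.5, 0, 0], [-0.5, 0, 0], [-0.3, 0, 0], [0, 0, 0], [0, 0, 0], [0, 0, 0], [0, 0, 0], [0, 0, 0]], turn=[[0, 0, 0], [0, 0, 0], [0, 0, 0], [0, 0, 0], [0, 0, 0], [0, 0, 0], [0, 0, 0], [0, 0, 0]])

```text
t: 36.5
tcp_pos: [0.5113, -0.0289, 0.0761]
orientation: [-0.409, -0.576, -0.41, 0.577]
ft_force: [-4.6, -0.6, -16.3]
finger_gap: 0.492
```

servo_tool(slide=[[0.5, 0, 0], [0.5, 0, 0], [0, 0, 0], [0, 0, 0], [0, 0, 0], [0, 0, 0], [0, 0, 0], [0, 0, 0]], turn=[[0, 0, 0], [0, 0, 0], [0, 0, 0], [0, 0, 0], [0, 0, 0], [0, 0, 0], [0, 0, 0], [0, 0, 0]])

```text
t: 37.5
tcp_pos: [0.5114, -0.0289, 0.0758]
orientation: [-0.409, -0.576, -0.41, 0.577]
ft_force: [-9.2, -2.1, -1.7]
finger_gap: 0.485
```

servo_tool(slide=[[0, 0, 0], [0, 0, 0], [0, 0, 0], [0, 0, 0], [0, 0, 0], [-10, 0, 0], [-40, 0, 0], [-40, 0, 0]], turn=[[0, 0, 0], [0, 0, 0], [0, 0, 0], [0, 0, 0], [0, 0, 0], [0, 0, 0], [0, 0, 0], [0, 0, 0]], claw=0.8)

```text
t: 38.5
tcp_pos: [0.5118, -0.0286, 0.1673]
orientation: [0.409, 0.576, 0.41, -0.576]
ft_force: [0.3, -0.9, 1.3]
finger_gap: 0.797
```

```bash
python3 plan.py .45 -.3 .25 -12 8;python3 snap.py 15 328,196,40 316,192,26
```

```text
t 38.5 tcp [511.8 -28.6 167.3] psi -19.19 tilt [-2.e-04  4.e-04 -1.e+00] F [ 0.3 -0.9  1.3] gap 0.797 q1,q7 [ 0.45 -0.53]
delta mm [ -61.8 -271.4   82.7] rot 7.19
[-10.3, 3.9, 34.6] [np.float64(-0.9), 0, 0]
[-10.3, 3.3, 34.6] [np.float64(-0.9), 0, 0]
[-10.3, 2.8, 34.7] [np.float64(-0.9), 0, 0]
[-10.3, 2.2, 34.7] [np.float64(-0.9), 0, 0]
[-10.3, 1.7, 34.8] [np.float64(-0.9), 0, 0]
[-10.3, 1.1, 34.8] [np.float64(-0.9), 0, 0]
[-10.3, 0.6, 34.8] [np.float64(-0.9), 0, 0]
[-10.3, 0.0, 34.8] [np.float64(-0.9), 0, 0]
```

View pics/a15.png

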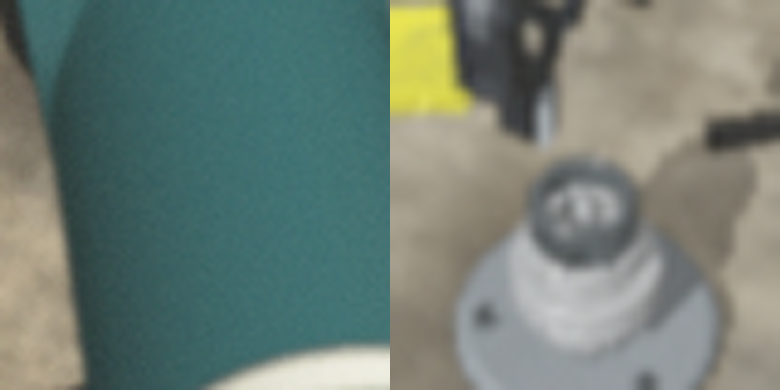

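servo_tool(slide=[[-10, 4, 35], [-10, 4, 35], [-10, 4, 35], [-10, 4, 35], [-10, 4, 35], [-10, 4, 35], [-10, 4, 35], [0, 0, 20]], turn=[[0, 0, 0], [0, 0, 0], [0, 0, 0], [0, 0, 0], [0, 0, 0], [0, 0, 0], [0, 0, 0], [0, 0, 0]])

```text
t: 39.6
tcp_pos: [0.4508, -0.2901, 0.2365]
orientation: [0.409, 0.577, 0.409, -0.577]
ft_force: [0.0, 0.6, -0.1]
finger_gap: 0.8
```

```bash
python3 snap.py 16 328,193,26 316,192,26; python3 - <<'E'
from h import *
T,S=load("top16"),load("side16")
ax=np.array([.5123,-.0290])
for z in (.072,.083,.087,.094,.098): print(z,proj(T,[*ax,z]).round(2),proj(S,[*ax,z]).round(2))
for n,s,(x,y) in (("top",T,(330,187)),("side",S,(315,193))):
    im=s["image"][y-16:y+16,x-16:x+16]
    b=cv2.resize(im,None,fx=6,fy=6,interpolation=cv2.INTER_CUBIC)
    v=cv2.cvtColor(b,cv2.COLOR_RGB2HSV)[...,2]; m=(v<135).astype(np.uint8)*255
    cv2.imwrite(f"pics/m16{n}.png",np.hstack([b[:,:,::-1],cv2.cvtColor(m,cv2.COLOR_GRAY2BGR)]))
E
python3 -c "
import cv2,numpy as np
cv2.imwrite('pics/m16.png',np.vstack([cv2.imread('pics/m16top.png'),cv2.imread('pics/m16side.png')]))"
```

```text
0.072 [[327.25 190.75]] [[315.48 195.7 ]]
0.083 [[327.2  189.88]] [[315.42 193.5 ]]
0.087 [[327.18 189.56]] [[315.39 192.69]]
0.094 [[327.14 189.  ]] [[315.36 191.26]]
0.098 [[327.12 188.67]] [[315.33 190.44]]
```

View pics/a16.png

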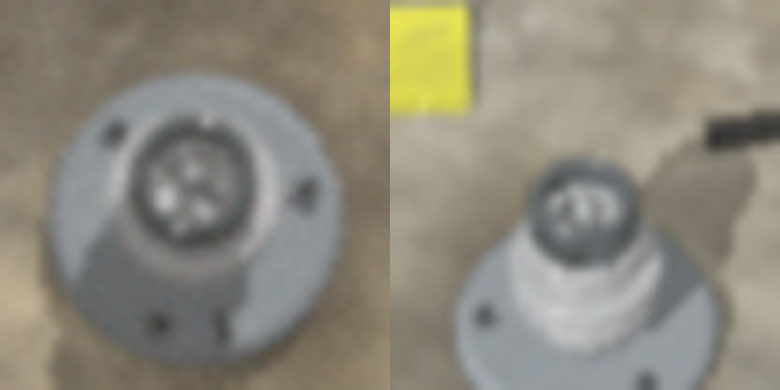

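View pics/m16.png

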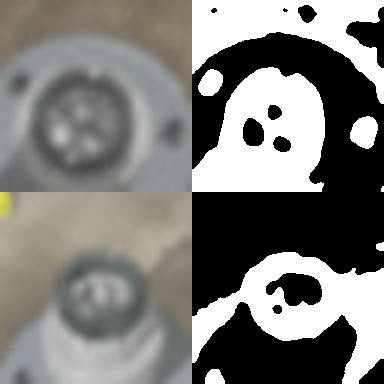

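```bash
python3 - <<'E'
from h import *
g=lambda n:cv2.cvtColor(load(n)["image"],cv2.COLOR_RGB2GRAY).astype(np.float32)
T,S=load("top16"),load("side16")
A,B=g("side8"),g("side16")
A5=g("side5")
# near lower edge profile of spacers' side wall, columns 311..321, edges by row gradient
for n in("side8","side13","side15","side16"):
    p=g(n)[180:225,312:320].mean(1); print(n,p.round(0).astype(int).tolist())
for z in(.060,.056,.040,.036,.076,.072): print(z,proj(S,[.5123+(.030 if z<.07 else .024),-.029,z]).round(2))
for z in (.098,.094,.090): print("knob far rim",z,proj(S,[.5123-.022,-.029,z]).round(2),"near rim",proj(S,[.5123+.022,-.029,z]).round(2))
E
```

```text
side8 [162, 164, 164, 163, 162, 159, 156, 152, 150, 157, 174, 181, 174, 161, 149, 141, 142, 153, 166, 173, 181, 186, 187, 182, 182, 184, 189, 191, 185, 185, 180, 163, 139, 139, 151, 154, 154, 154, 154, 154, 156, 164, 170, 156, 135]
side13 [64, 63, 62, 61, 60, 62, 72, 77, 81, 95, 112, 117, 117, 122, 127, 127, 122, 116, 112, 117, 136, 170, 184, 182, 182, 185, 189, 191, 184, 185, 179, 163, 138, 139, 150, 154, 154, 154, 154, 154, 155, 164, 170, 156, 134]
side15 [158, 160, 161, 161, 161, 159, 149, 130, 111, 102, 116, 147, 157, 151, 147, 134, 122, 110, 100, 95, 99, 132, 174, 182, 180, 181, 186, 192, 188, 183, 184, 176, 160, 150, 151, 154, 154, 154, 154, 153, 155, 164, 170, 157, 134]
side16 [162, 165, 165, 164, 162, 159, 149, 131, 112, 102, 117, 148, 157, 151, 147, 135, 123, 111, 100, 96, 100, 133, 173, 182, 181, 182, 186, 192, 188, 183, 184, 176, 160, 150, 152, 154, 154, 154, 154, 153, 156, 164, 170, 157, 134]
0.06 [[313.75 206.25]]
0.056 [[313.78 207.03]]
0.04 [[313.88 210.09]]
0.036 [[313.91 210.85]]
0.076 [[314.01 201.46]]
0.072 [[314.04 202.25]]
knob far rim 0.098 [[316.65 184.51]] near rim [[313.99 196.48]]
knob far rim 0.094 [[316.67 185.33]] near rim [[314.02 197.29]]
knob far rim 0.09 [[316.69 186.16]] near rim [[314.04 198.1 ]]
```

```bash
python3 -c "
from cell import bot,monitor; print(bot.finish_job())"
```

```text
the job is handed in; nothing more can be done
None
```

I threaded the wide spacer and then the narrow spacer onto the arbor. I put the dark lock knob on with its slot over the cross pin, pressed it down and turned it clockwise about 67° to its stop. I let go and handed the job in at about 40 s of the 72 s. No verdict was reported.

**Last checks:**
- **Locked:** a gentle pull on the gripped knob met 16 N of resistance at a centre height of about 83 mm, so it is held under the pin.
- **Spring compressed:** after release, the spacers sit about 0.8 px lower in the side view than before pressing. That is about 4 mm, and they did not move between two later pictures.
- **Knob direction:** the white marks lie at about -11°, against the -10° I expected from the turn.
- **Forces:** the largest vertical push I read while a part was on the stand was about 5 N. The largest sideways force was 9 N, just before I let go of the knob. Readings came only at the end of each move.

**What did not line up:**
- The turn came to about 67°, slightly past the stated 0.95 to 1.1 rad (63°). My starting angle was uncertain by a few degrees, and the arbor may have turned slightly.
- The final knob height was not measured directly. At about 0.2 px per mm, the cameras can barely resolve the allowed 81.5 to 84.8 mm range.
- I kept the arm's paths clear of the bystanders, but did not measure their positions again at the end.

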